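# Set the occupied tags on the core sample board

### The job

Some tags on the core sample board are wrong: with a fingertip, gently push over the wrong ones until every tag whose tray holds an asphalt core leans against its stop towards that tray (raised disc up), and every tag whose tray is empty leans fully away from it (raised bar up). The tags are light plastic, so do not press hard on them; leave the trays, the cores and the things beside the board where they are, and lift nothing.

Things in the scene. Friction and masses are not known exactly. Their poses are not given: they have to be found in the camera images.
- board: flat grey laminate sample board fixed to the bench, 260 (x) by 480 (y) by 18 mm thick; origin at the centre of its underside, z up. A row of four aluminium tag brackets stands along its +x side and a row of four square steel trays along its -x side, one tray straight across from each bracket (115 mm between neighbouring bays).
- bay_a: fixed aluminium bracket that carries tag a: foot 30 (x) by 75 (y) by 4 mm, ears 20 mm high at y = +/-35 mm; origin under its centre on the board's top (18 mm above the bench), axes as the board's. The tag's hinge axis runs along y, 15 mm above this origin. The brackets stand in any order along the board.
- place_a (a point): the tray place that belongs to tag a: the point on the board's top 130 mm to the board's -x of the bracket, within a few mm of the centre of the tray there.
- tag_a (a joint): lean (rad) of tag a, hinged at its bottom edge: 0 upright, +0.70 on its stop towards the tray (board's -x; raised disc on the upper face), -0.70 on its stop away from the tray (raised bar on the upper face). White plastic plate, 60 wide, 55 high, 4 mm thick, 35 g. It swings freely; once past upright it falls to the other stop. On a stop its top edge is 35 mm aside of the hinge and 42 mm above it.
- bay_b: fixed aluminium bracket that carries tag b: foot 30 (x) by 75 (y) by 4 mm, ears 20 mm high at y = +/-35 mm; origin under its centre on the board's top (18 mm above the bench), axes as the board's. The tag's hinge axis runs along y, 15 mm above this origin. The brackets stand in any order along the board.
- place_b (a point): the tray place that belongs to tag b: the point on the board's top 130 mm to the board's -x of the bracket, within a few mm of the centre of the tray there.
- tag_b (a joint): lean (rad) of tag b, hinged at its bottom edge: 0 upright, +0.70 on its stop towards the tray (board's -x; raised disc on the upper face), -0.70 on its stop away from the tray (raised bar on the upper face). White plastic plate, 60 wide, 55 high, 4 mm thick, 35 g. It swings freely; once past upright it falls to the other stop. On a stop its top edge is 35 mm aside of the hinge and 42 mm above it.
- bay_c: fixed aluminium bracket that carries tag c: foot 30 (x) by 75 (y) by 4 mm, ears 20 mm high at y = +/-35 mm; origin under its centre on the board's top (18 mm above the bench), axes as the board's. The tag's hinge axis runs along y, 15 mm above this origin. The brackets stand in any order along the board.
- place_c (a point): the tray place that belongs to tag c: the point on the board's top 130 mm to the board's -x of the bracket, within a few mm of the centre of the tray there.
- tag_c (a joint): lean (rad) of tag c, hinged at its bottom edge: 0 upright, +0.70 on its stop towards the tray (board's -x; raised disc on the upper face), -0.70 on its stop away from the tray (raised bar on the upper face). White plastic plate, 60 wide, 55 high, 4 mm thick, 35 g. It swings freely; once past upright it falls to the other stop. On a stop its top edge is 35 mm aside of the hinge and 42 mm above it.
- bay_d: fixed aluminium bracket that carries tag d: foot 30 (x) by 75 (y) by 4 mm, ears 20 mm high at y = +/-35 mm; origin under its centre on the board's top (18 mm above the bench), axes as the board's. The tag's hinge axis runs along y, 15 mm above this origin. The brackets stand in any order along the board.
- place_d (a point): the tray place that belongs to tag d: the point on the board's top 130 mm to the board's -x of the bracket, within a few mm of the centre of the tray there.
- tag_d (a joint): lean (rad) of tag d, hinged at its bottom edge: 0 upright, +0.70 on its stop towards the tray (board's -x; raised disc on the upper face), -0.70 on its stop away from the tray (raised bar on the upper face). White plastic plate, 60 wide, 55 high, 4 mm thick, 35 g. It swings freely; once past upright it falls to the other stop. On a stop its top edge is 35 mm aside of the hinge and 42 mm above it.
- tray1: loose square steel sample tray 1, 78 by 78 mm, 14 mm high, walls and floor 2.5 mm, 150 g; origin under its centre. Only trays 1, 2 and 3 hold a core.
- tray2: loose square steel sample tray 2, 78 by 78 mm, 14 mm high, walls and floor 2.5 mm, 150 g; origin under its centre. Only trays 1, 2 and 3 hold a core.
- tray3: loose square steel sample tray 3, 78 by 78 mm, 14 mm high, walls and floor 2.5 mm, 150 g; origin under its centre. Only trays 1, 2 and 3 hold a core.
- tray4: loose square steel sample tray 4, 78 by 78 mm, 14 mm high, walls and floor 2.5 mm, 150 g; origin under its centre. Only trays 1, 2 and 3 hold a core.
- core1_mid (a point): centre of asphalt drill core 1, a dark speckled cylinder 50 mm in diameter and 40 mm tall, about 185 g, standing loose in a tray; the point is half-way up.
- core2_mid (a point): centre of asphalt drill core 2, a dark speckled cylinder 50 mm in diameter and 40 mm tall, about 185 g, standing loose in a tray; the point is half-way up.
- core3_mid (a point): centre of asphalt drill core 3, a dark speckled cylinder 50 mm in diameter and 40 mm tall, about 185 g, standing loose in a tray; the point is half-way up.
- specimen: bystander: big asphalt cylinder 102 mm in diameter, 64 mm tall, standing loose on the bench beside the board; origin under its centre.
- spare_core: bystander: a drill core like the others (50 mm diameter, 40 mm tall) standing loose on the bench beside the board, in no tray; origin under its centre.
- caliper: bystander: steel caliper lying flat on the bench, 190 mm long along its x, up to 70 mm across and 8 mm high; origin under the middle of its bar.
Not all that is in view belongs to the job. What is shaped like the part that bears core3_mid but blue or pink is not meant.

How it is judged:
By the outcome, as a careful person would: the job done as asked, in the order asked, and still so for the second after the job is handed in, with the robot touching nothing.
It also fails if it takes over 58 s, if anything falls off the work surface, if the arm or the gripper's body presses on something with over 40 N, if the wrist force passes 120 N, or if a joint passes its speed limit or range.

### The arm

A 6-joint arm with a two-finger parallel gripper is mounted at the origin on the work surface. World frame = base frame: x ahead of the robot, y to its left, z up, the work surface at z = 0. Lengths are in m, angles in degrees, forces in N, time in s.
With the tool pointing down it reaches from about 0.3 to 0.75 m from the base axis. Payload 8.5 kg.
Tool frame: the origin (TCP) lies between the finger pads; the fingertips stand 17 mm ahead of it and the grasp point (between the pads) lies 2 mm behind it (env.tip_reach is the distance from the TCP to the fingertips, in m); z points along the fingers, y is the line along which they close (so a half turn about z gives the same grasp; the last joint's range is limited). The gripper opens to 85 mm and grips with 20 to 120 N. Pads are 22 mm wide; open, the fingers measure 114 mm over their backs; the gripper's body (76 mm by 85 mm) begins 54 mm behind the grasp point. The pads swing forward as they close: fully open they stand 13 mm farther back than shut.
Start: joints at [55.961, 21.807, 74.336, -0, 83.858, -12.336], TCP at [0.203, 0.511, 0.248] pointing down, gripper open.
Joint ranges: [-178.18, 178.18], [-50.72, 133.34], [12.68, 142.11], [-81.47, 261.47], [9.98, 163.14], [-165.26, 165.26]. Speed limits (degrees/s): [136.94, 136.94, 180, 180, 180, 180].

### API

Orientations are given as a 3x3 rotation matrix whose columns are the frame's x, y, z axes.
In Python, from rig import env, viewer gives the robot as it stands.
- The arm moves only by the tool move_arm, never from a script. Its argument "motion" is a list of rows, each a list of 2 entries, a list of its own where there are three numbers: the shift along the tool's x, y, z normalised to -1 to 1, where 1 is 50 mm, then the turn, a rotation vector about the tool's x, y, z normalised to -1 to 1, where 1 is 8 degrees. A call has 1 to 20 rows; each row shifts and turns the commanded pose from where the row before left it, along the tool's axes as they then stand; what a row does not reach is not made up. A row lasts 1/10 s, in which the tool goes at most 50 mm and 8.59 degrees, less where a joint would pass 70% of its speed; a pose out of reach is approached as far as the arm can. A call with a number of a shift or a turn outside -1 to 1 is refused whole. A call with a gripper value outside its range is refused whole. "claw" is the closure, from 0 (fully open) to 1 (shut), set as the call begins (left out, the last holds). The fingers move at their own pace and stop on an object; "force" is the grip in N (left out, the last holds). Time passes only in rows, so rows that do not move let the fingers close. It gives the time, the measured TCP pose, the force, the opening and the grip force at its end, in the units of the state.
- env.observe(): the state, without advancing time (a new reading comes with each control period).
- viewer.get_image(name): name is "side" or "top"; returns a dict with "frame" (420x560x3 uint8, red, green, blue), "depth" (420x560 float32, m along the optical axis (not along the pixel's ray), 0 where there is no reading), "fx", "fy", "cx", "cy" (pixels), "eye" and "attitude" of the camera in the world. Camera axes: x right, y up, looking along -z (the intrinsics and any distortion apply to the point x, -y, -z); pixel columns grow to the right and rows downward; lengths in m; the calibration is good to about 2 mm. A picture is of the moment at which its call begins.
- env.close_job(): hands the job in; it is judged then, once.
The state is a dict: "time_s": time; "q": joint angles; "qvel": joint speeds; "joint_efforts": joint torques, N m; "position": TCP position; "tool_rot": TCP orientation; "ft_force": force on the tool from outside, world axes, zero at the start; "wrist_torque": the same for the moment, N m; "grip_width": finger opening in m; "gripper_force": force on a finger pad.
Only numpy, scipy, OpenCV 4.12 (cv2) and the standard library are available. Lean on these libraries where they do the work, as an engineer would, in place of code of your own. Each camera call takes 0.05 s, during which the arm holds its last target. There are 200 camera calls.

## Working session

There is one attempt and no reset: what is moved stays moved. The work goes in short steps, Python scripts to look and compute and a tool call to move; the robot and the scene stay as the last step left them, time stands still between calls to the robot, and variables do not carry over. Pictures are saved under pics/ and viewed, at most 10 in all, crops included, and the job is handed in when it is done.

Besides the shell and the picture viewer there is one more tool, called after "Call:" by a JSON object that holds its "method" and its "body", one argument or row to a line. move_arm: Moves the arm, as the interface text tells. Scaled input: -1 to 1 covers 50 mm each way for a shift and 8 degrees each way for a turn. Its arguments: {"type":"object","properties":{"motion":{"type":"array","items":{"type":"array"}},"claw":{"type":"number"},"force":{"type":"number"}},"required":["motion"]}

```bash
mkdir -p pics; cat > h.py <<'E'
import numpy as np, cv2
from rig import env, viewer
def shot(n,f):
    im=viewer.get_image(n); cv2.imwrite(f'pics/{f}.png',im['frame'][:,:,::-1]); np.savez(f'pics/{f}.npz',**im); return im
def pt(im,u,v,d=None):
    d=im['depth'][v,u] if d is None else d
    p=np.array([(u-im['cx'])/im['fx']*d,-(v-im['cy'])/im['fy']*d,-d])
    R=np.array(im['attitude']); return np.array(im['eye'])+R@p
E
python3 - <<'E'
from h import *
for n in('side','top'):
    im=shot(n,n+'0'); print({k:v for k,v in im.items() if k not in('frame','depth')})
    cv2.imwrite(f'pics/{n}0b.png',cv2.resize(im['frame'][:,:,::-1],(800,600)))
print(env.observe())
E
```

```text
{'fx': 514.6742443935308, 'fy': 514.6742443935308, 'cx': 275.3902433574342, 'cy': 205.31490901467234, 'eye': array([-0.3120403 ,  0.84935022,  1.16358806]), 'attitude': array([[-0.71648995,  0.49377154, -0.49277968],
       [-0.69726281, -0.48502446,  0.52780285],
       [ 0.02160383,  0.72176239,  0.69180368]])}
{'fx': 447.13547140965244, 'fy': 447.13547140965244, 'cx': 289.213595435167, 'cy': 207.526910256614, 'eye': array([ 0.28649814, -0.00879736,  1.26762478]), 'attitude': array([[-0.0076325 ,  0.98682991, -0.16158118],
       [-0.99993564, -0.0061756 ,  0.00951686],
       [ 0.00839366,  0.16164342,  0.98681353]])}
{'time_s': 0.1, 'q': array([ 5.59602134e+01,  2.18370472e+01,  7.43804679e+01, -6.49294664e-04,
        8.38572097e+01, -1.23358541e+01]), 'qvel': array([-0.03069473, -0.09450321, -0.12921299,  0.02517503, -0.10395187,
       -0.06601363]), 'joint_efforts': array([ 3.93243274e-03, -4.49216080e+01, -2.31660104e+01, -1.13249901e-04,
        3.67125176e-03, -2.06178242e-05]), 'position': array([0.2032606 , 0.5107987 , 0.24777394]), 'tool_rot': array([[-9.29107546e-01,  3.69808934e-01, -7.20710820e-04],
       [ 3.69809539e-01,  9.29106949e-01, -1.08702733e-03],
       [ 2.67625014e-04, -1.27649103e-03, -9.99999149e-01]]), 'ft_force': array([-0.59490804, -0.13935496, -0.61464599]), 'wrist_torque': array([-0.03855413, -0.03908498, -0.03612222]), 'gripper_force': 0.0, 'grip_width': 0.08517463642519771}
```

View pics/side0b.png

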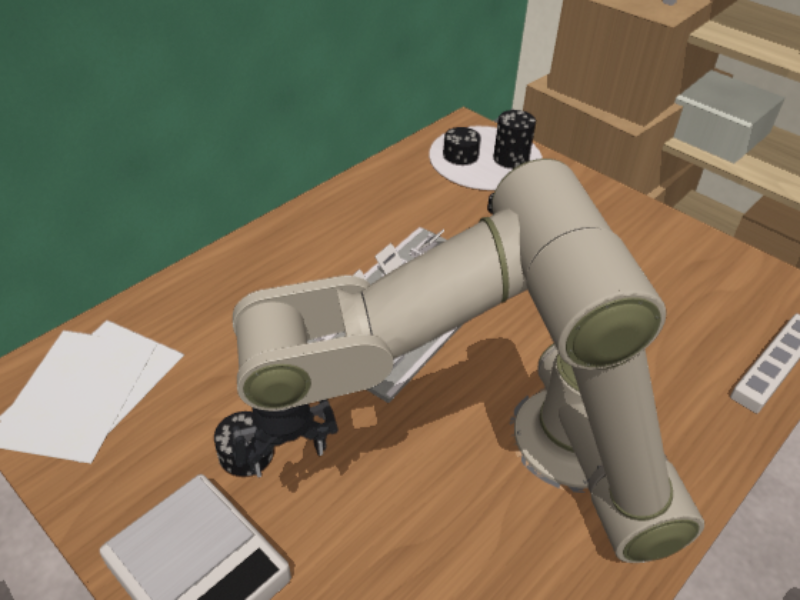

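View pics/top0b.png

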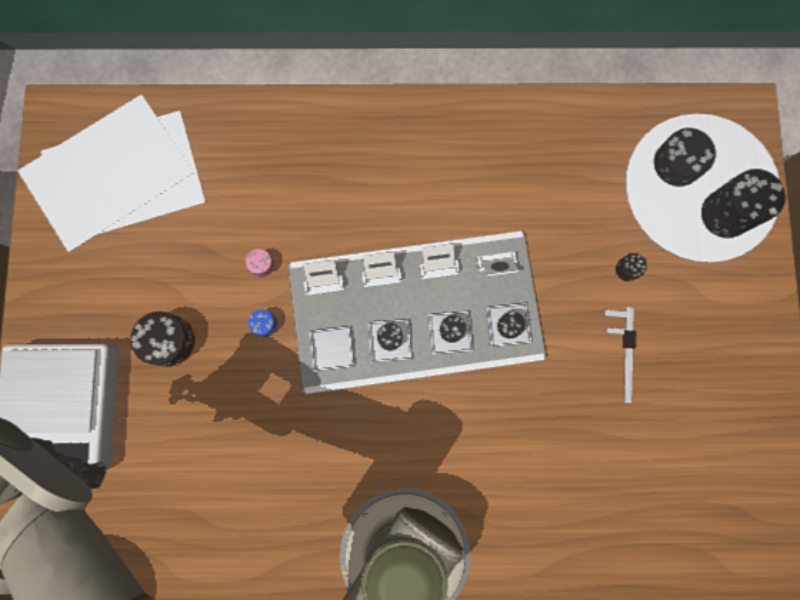

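The top view (800x600 scale) shows the board at about (415,310) with trays on the robot's side. The left tray is empty and the other three hold cores. The tags at x=323, 381 and 439 show a bar, and the one at x=499 shows a disc. I'll zoom in.

```bash
python3 - <<'E'
from h import *
im=dict(np.load('pics/top0.npz'))
c=im['frame'][155:280,195:390,::-1]; cv2.imwrite('pics/crop.png',cv2.resize(c,None,fx=4,fy=4,interpolation=cv2.INTER_CUBIC))
E
```

```text
(no output)
```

View pics/crop.png

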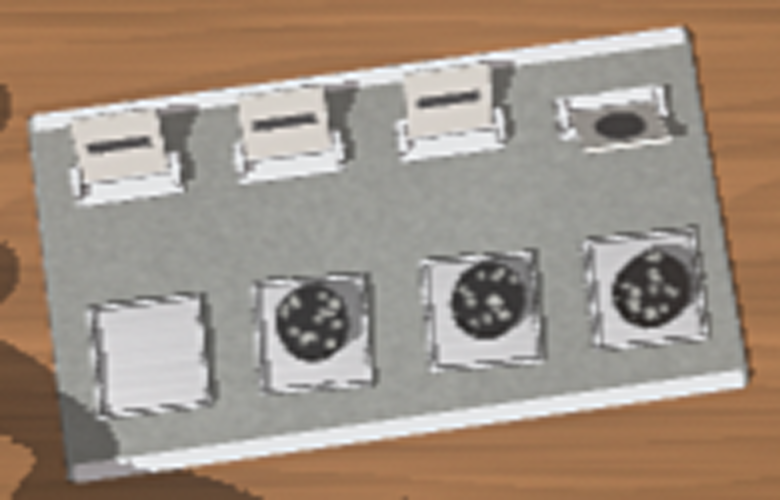

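The crop shows that the second and third tags from the left, at (282,120) and (448,98), have the bar up although their trays hold cores. The first (empty tray, bar) and fourth (core, disc) are right. Next I measure.

```bash
python3 - <<'E'
from h import *
im=dict(np.load('pics/top0.npz'))
np.set_printoptions(precision=4,suppress=True)
def c(n,x,y): 
    u=int(195+x/4); v=int(155+y/4); print(n,(u,v),pt(im,u,v))
for n,x,y in [('t2 tl',246,106),('t2 tr',318,95),('t2 bl',252,148),('t2 br',322,140),('t2 mid',284,121),('foot2',290,166),
 ('t3 tl',410,84),('t3 tr',484,74),('t3 mid',448,99),('t3 bl',416,130),('t3 br',488,118),('foot3',455,140),('t1 tl',80,130),('t1 tr',155,118),('t4 disc',620,125),('t4 l',590,140),('t4 r',665,132),
 ('core2',312,320),('core3',490,300),('core4',650,288),('tray1',152,355),('board',300,230),('bl',70,455),('br',735,365),('tr',680,45),('tl',40,128)]: c(n,x,y)
# point cloud of tags 2/3: above z=.04
m=np.mgrid[155:210,195:390]; 
P=np.array([pt(im,u,v) for v,u in zip(m[0].ravel(),m[1].ravel())]); 
P=P[(P[:,2]>.045)&(P[:,2]<.1)&(P[:,0]>.4)]
lab=cv2.kmeans(P[:,1:2].astype(np.float32),4,None,(3,50,1e-4),5,cv2.KMEANS_PP_CENTERS)[1].ravel()
for k in range(4):
    Q=P[lab==k]; print(len(Q),Q.min(0),Q.max(0),Q.mean(0))
print(env.tip_reach)
E
```

```text
t2 tl (256, 181) [0.5569 0.0701 0.0695]
t2 tr (274, 178) [0.5645 0.0207 0.072 ]
t2 bl (258, 192) [0.5325 0.0665 0.0377]
t2 br (275, 190) [0.5372 0.0187 0.0415]
t2 mid (266, 185) [0.549  0.0434 0.0534]
foot2 (267, 196) [0.5247 0.042  0.0181]
t3 tl (297, 176) [ 0.57   -0.0424  0.0708]
t3 tr (316, 173) [ 0.5784 -0.0948  0.0697]
t3 mid (307, 179) [ 0.5649 -0.0705  0.0558]
t3 bl (299, 187) [ 0.5456 -0.0485  0.0402]
t3 br (317, 184) [ 0.5539 -0.0991  0.0404]
foot3 (308, 190) [ 0.5411 -0.0747  0.0194]
t1 tl (215, 187) [0.5417 0.1827 0.065 ]
t1 tr (233, 184) [0.5491 0.1331 0.0686]
t4 disc (350, 186) [ 0.5443 -0.1894  0.0558]
t4 l (342, 190) [ 0.531  -0.1656  0.0662]
t4 r (361, 188) [ 0.536  -0.2177  0.0676]
core2 (273, 235) [0.409  0.024  0.0607]
core3 (317, 230) [ 0.4214 -0.0951  0.0646]
core4 (357, 227) [ 0.4293 -0.2044  0.0605]
tray1 (233, 243) [0.3914 0.1365 0.0216]
board (270, 212) [0.4782 0.0335 0.0208]
bl (212, 268) [0.323  0.1946 0.0147]
br (378, 246) [ 0.3806 -0.2687  0.0165]
tr (365, 166) [ 0.6106 -0.2398  0.0194]
tl (205, 187) [0.5516 0.2184 0.0195]
268 [0.5173 0.1271 0.0451] [0.5536 0.1901 0.0777] [0.5374 0.1582 0.0612]
261 [ 0.5496 -0.0988  0.0452] [ 0.584  -0.0396  0.0805] [ 0.5682 -0.0693  0.0614]
185 [ 0.5223 -0.22    0.045 ] [ 0.5575 -0.1518  0.0821] [ 0.5388 -0.189   0.0624]
259 [0.5337 0.0154 0.045 ] [0.5703 0.0771 0.0799] [0.5529 0.0453 0.0616]
0.017
```

Call:
{"method": "move_arm", "body": {
  "motion": [
    [[0, 0, 0], [0, 0, -0.92]],
    [[0, 0, 0], [0, 0, -0.92]],
    [[0, 0, 0], [0, 0, -0.92]],
    [[0, 0, 0], [0, 0, -0.92]],
    [[0, 0, 0], [0, 0, 0]]
  ],
  "claw": 1,
  "force": 20
}}

```text
time_s: 0.6
position: [0.2033, 0.5109, 0.248]
tool_rot: [[-0.991, -0.136, -0.0], [-0.136, 0.991, -0.001], [0.001, -0.001, -1.0]]
ft_force: [-0.4, 0.2, -0.3]
grip_width: 0.0122
gripper_force: 0.0
```

Call:
{"method": "move_arm", "body": {
  "motion": [
    [[-0.366, -0.566, 0], [0, 0, 0]],
    [[-0.366, -0.566, 0], [0, 0, 0]],
    [[-0.366, -0.566, 0], [0, 0, 0]],
    [[-0.366, -0.566, 0], [0, 0, 0]],
    [[-0.366, -0.566, 0], [0, 0, 0]],
    [[-0.366, -0.566, 0], [0, 0, 0]],
    [[-0.366, -0.566, 0], [0, 0, 0]],
    [[-0.366, -0.566, 0], [0, 0, 0]],
    [[-0.366, -0.566, 0], [0, 0, 0]],
    [[-0.366, -0.566, 0], [0, 0, 0]],
    [[-0.366, -0.566, 0], [0, 0, 0]],
    [[-0.366, -0.566, 0], [0, 0, 0]],
    [[-0.366, -0.566, 0], [0, 0, 0]],
    [[-0.366, -0.566, 0], [0, 0, 0]],
    [[-0.366, -0.566, 0], [0, 0, 0]],
    [[-0.366, -0.566, 0], [0, 0, 0]],
    [[-0.366, -0.566, 0], [0, 0, 0]],
    [[-0.366, -0.566, 0], [0, 0, 0]],
    [[0, 0, 0], [0, 0, 0]],
    [[0, 0, 0], [0, 0, 0]]
  ]
}}

```text
time_s: 2.6
position: [0.5983, 0.0503, 0.2477]
tool_rot: [[-0.991, -0.131, -0.001], [-0.131, 0.991, 0.0], [0.001, 0.0, -1.0]]
ft_force: [-0.3, -0.7, 0.7]
grip_width: -0.0002
gripper_force: 0.0
```

```bash
python3 - <<'E'
from h import *
im=shot('side','side1'); cv2.imwrite('pics/side1b.png',cv2.resize(im['frame'][120:330,180:400,::-1],None,fx=2.8,fy=2.8,interpolation=cv2.INTER_CUBIC))
s=env.observe(); print(s['time_s'],s['position'],s['tool_rot'],s['ft_force'],s['grip_width'])
E
```

```text
2.65 [0.59791959 0.05098564 0.24805121] [[-9.91154103e-01 -1.32713064e-01 -8.87347392e-04]
 [-1.32713389e-01  9.91154406e-01  3.17253095e-04]
 [ 8.37394646e-04  4.32209586e-04 -9.99999556e-01]] [0.14851053 0.54907399 0.59086754] -7.675521803399962e-05
```

View pics/side1b.png

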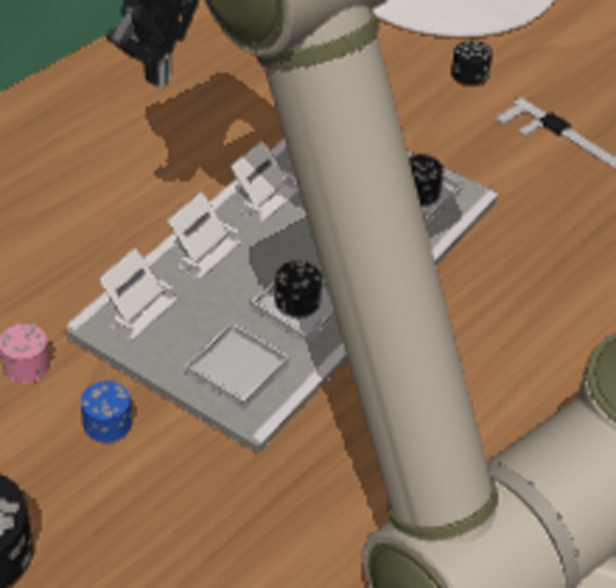

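The side view shows tags 1–3 leaning away with the bar up. Tag 2's top edge is near (190,209) and tag 3's near (254,160), and the shut fingertips are at (158,80), beyond tag 2. I'll cross-check the positions.

```bash
python3 - <<'E'
from h import *
im=dict(np.load('pics/side1.npz'))
for n,x,y in [('t2 top',191,214),('t2mid',200,229),('t3 top',254,164),('t1 top',127,268),('tip',157,80)]:
    u=int(180+x/2.8+.5); v=int(120+y/2.8+.5); print(n,pt(im,u,v))
P=np.array([pt(im,u,v) for v in range(120,200) for u in range(210,260)])
Q=P[(P[:,2]>.15)&(P[:,2]<.255)&(abs(P[:,0]-.6)<.08)&(abs(P[:,1]-.05)<.08)]
for z in (.23,.235,.24,.25): 
    S=Q[abs(Q[:,2]-z)<.004]; 
    if len(S): print(z,len(S),S.min(0),S.max(0))
E
```

```text
t2 top [0.5585358  0.04388118 0.0671727 ]
t2mid [0.54404066 0.04501472 0.0518293 ]
t3 top [ 0.56745147 -0.06792364  0.06436969]
t1 top [0.54467339 0.15262626 0.0647074 ]
tip [0.59300659 0.05582323 0.23922696]
0.23 4 [0.5892953  0.04233709 0.2274608 ] [0.60508861 0.05550263 0.23376159]
0.235 9 [0.58644408 0.04233709 0.23232863] [0.5996225  0.06164901 0.23886432]
0.24 17 [0.58644408 0.04265052 0.2367565 ] [0.60585979 0.06402074 0.24338652]
0.25 15 [0.5860745  0.04350799 0.24650464] [0.60294812 0.06480444 0.25362469]
```

Call:
{"method": "move_arm", "body": {
  "motion": [
    [[0, 0, 0.44], [0, 0, 0]],
    [[0, 0, 0.44], [0, 0, 0]],
    [[0, 0, 0.44], [0, 0, 0]],
    [[0, 0, 0.44], [0, 0, 0]],
    [[0, 0, 0.44], [0, 0, 0]],
    [[0, 0, 0.44], [0, 0, 0]],
    [[0, 0, 0.44], [0, 0, 0]],
    [[0, 0, 0.44], [0, 0, 0]],
    [[0, 0, 0], [0, 0, 0]]
  ]
}}

```text
time_s: 3.55
position: [0.5964, 0.0518, 0.0702]
tool_rot: [[-0.991, -0.135, -0.005], [-0.135, 0.991, 0.001], [0.005, 0.001, -1.0]]
ft_force: [0.4, -0.1, 0.4]
grip_width: 0.0001
gripper_force: 0.0
```

Call:
{"method": "move_arm", "body": {
  "motion": [
    [[0.08, 0, 0], [0, 0, 0]],
    [[0.08, 0, 0], [0, 0, 0]],
    [[0.08, 0, 0], [0, 0, 0]],
    [[0.08, 0, 0], [0, 0, 0]],
    [[0.08, 0, 0], [0, 0, 0]],
    [[0.08, 0, 0], [0, 0, 0]],
    [[0.08, 0, 0], [0, 0, 0]],
    [[0.08, 0, 0], [0, 0, 0]],
    [[0.08, 0, 0], [0, 0, 0]],
    [[0.08, 0, 0], [0, 0, 0]],
    [[0.08, 0, 0], [0, 0, 0]],
    [[0.08, 0, 0], [0, 0, 0]],
    [[0.08, 0, 0], [0, 0, 0]],
    [[0.08, 0, 0], [0, 0, 0]],
    [[0.08, 0, 0], [0, 0, 0]],
    [[0.08, 0, 0], [0, 0, 0]],
    [[0, 0, 0], [0, 0, 0]],
    [[0, 0, 0], [0, 0, 0]]
  ]
}}

```text
time_s: 5.35
position: [0.535, 0.0419, 0.0724]
tool_rot: [[-0.991, -0.135, 0.0], [-0.135, 0.991, -0.0], [-0.0, -0.0, -1.0]]
ft_force: [0.2, -0.3, -0.5]
grip_width: -0.0002
gripper_force: 0.0
```

```bash
python3 - <<'E'
from h import *
im=shot('side','side2'); cv2.imwrite('pics/side2b.png',cv2.resize(im['frame'][120:330,180:400,::-1],None,fx=2.8,fy=2.8,interpolation=cv2.INTER_CUBIC))
E
```

```text
(no output)
```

View pics/side2b.png

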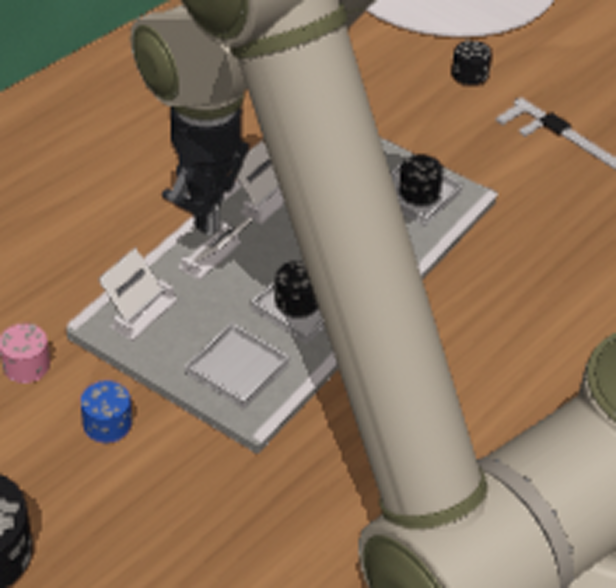

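The side view shows tag 2 at (215,245) fallen towards its tray. Next is tag 3.

Call:
{"method": "move_arm", "body": {
  "motion": [
    [[-0.1, 0, 0], [0, 0, 0]],
    [[-0.1, 0, 0], [0, 0, 0]],
    [[0, 0, -0.4], [0, 0, 0]],
    [[0, 0, -0.4], [0, 0, 0]],
    [[0, 0, -0.4], [0, 0, 0]],
    [[0, 0, -0.4], [0, 0, 0]],
    [[0, 0, -0.4], [0, 0, 0]],
    [[-0.13, -0.289, 0], [0, 0, 0]],
    [[-0.13, -0.289, 0], [0, 0, 0]],
    [[-0.13, -0.289, 0], [0, 0, 0]],
    [[-0.13, -0.289, 0], [0, 0, 0]],
    [[-0.13, -0.289, 0], [0, 0, 0]],
    [[-0.13, -0.289, 0], [0, 0, 0]],
    [[-0.13, -0.289, 0], [0, 0, 0]],
    [[-0.13, -0.289, 0], [0, 0, 0]],
    [[0, 0, 0], [0, 0, 0]],
    [[0, 0, 0], [0, 0, 0]]
  ]
}}

```text
time_s: 7.1
position: [0.6119, -0.0643, 0.1721]
tool_rot: [[-0.991, -0.134, -0.0], [-0.134, 0.991, 0.0], [0.0, 0.0, -1.0]]
ft_force: [-0.3, -0.2, 0.7]
grip_width: 0.0001
gripper_force: 0.0
```

Call:
{"method": "move_arm", "body": {
  "motion": [
    [[0, 0, 0.4], [0, 0, 0]],
    [[0, 0, 0.4], [0, 0, 0]],
    [[0, 0, 0.4], [0, 0, 0]],
    [[0, 0, 0.4], [0, 0, 0]],
    [[0, 0, 0.4], [0, 0, 0]],
    [[0, 0, 0], [0, 0, 0]]
  ]
}}

```text
time_s: 7.7
position: [0.6104, -0.0632, 0.0701]
tool_rot: [[-0.991, -0.135, -0.005], [-0.135, 0.991, 0.002], [0.005, 0.002, -1.0]]
ft_force: [-0.4, -0.2, -0.2]
grip_width: 0.0002
gripper_force: 0.0
```

Call:
{"method": "move_arm", "body": {
  "motion": [
    [[0.08, 0, 0], [0, 0, 0]],
    [[0.08, 0, 0], [0, 0, 0]],
    [[0.08, 0, 0], [0, 0, 0]],
    [[0.08, 0, 0], [0, 0, 0]],
    [[0.08, 0, 0], [0, 0, 0]],
    [[0.08, 0, 0], [0, 0, 0]],
    [[0.08, 0, 0], [0, 0, 0]],
    [[0.08, 0, 0], [0, 0, 0]],
    [[0.08, 0, 0], [0, 0, 0]],
    [[0.08, 0, 0], [0, 0, 0]],
    [[0.08, 0, 0], [0, 0, 0]],
    [[0.08, 0, 0], [0, 0, 0]],
    [[0.08, 0, 0], [0, 0, 0]],
    [[0.08, 0, 0], [0, 0, 0]],
    [[0.08, 0, 0], [0, 0, 0]],
    [[0.08, 0, 0], [0, 0, 0]],
    [[0, 0, 0], [0, 0, 0]],
    [[0, 0, 0], [0, 0, 0]]
  ]
}}

```text
time_s: 9.5
position: [0.5486, -0.0729, 0.0724]
tool_rot: [[-0.991, -0.135, 0.0], [-0.135, 0.991, -0.0], [-0.0, -0.0, -1.0]]
ft_force: [-0.5, -0.4, -0.6]
grip_width: -0.0003
gripper_force: 0.0
```

Call:
{"method": "move_arm", "body": {
  "motion": [
    [[-0.1, 0, 0], [0, 0, 0]],
    [[-0.1, 0, 0], [0, 0, 0]],
    [[0, 0, -0.4], [0, 0, 0]],
    [[0, 0, -0.4], [0, 0, 0]],
    [[0, 0, -0.4], [0, 0, 0]],
    [[0, 0, -0.4], [0, 0, 0]],
    [[0, 0, -0.4], [0, 0, 0]],
    [[0, 0, -0.4], [0, 0, 0]],
    [[0, 0, -0.4], [0, 0, 0]],
    [[0, 0, -0.4], [0, 0, 0]],
    [[0, 0.6, 0], [0, 0, 0]],
    [[0, 0.6, 0], [0, 0, 0]],
    [[0, 0.6, 0], [0, 0, 0]],
    [[0, 0.6, 0], [0, 0, 0]],
    [[0, 0.6, 0], [0, 0, 0]],
    [[0, 0.6, 0], [0, 0, 0]],
    [[0, 0.6, 0], [0, 0, 0]],
    [[0, 0.6, 0], [0, 0, 0]],
    [[0, 0.6, 0], [0, 0, 0]],
    [[0, 0.6, 0], [0, 0, 0]]
  ]
}}

```text
time_s: 11.5
position: [0.5181, 0.2273, 0.2324]
tool_rot: [[-0.991, -0.135, 0.0], [-0.135, 0.991, 0.0], [-0.0, 0.0, -1.0]]
ft_force: [0.1, 0.1, 0.2]
grip_width: 0.0003
gripper_force: 0.0
```

Call:
{"method": "move_arm", "body": {
  "motion": [
    [[0.2, 0.6, 0], [0, 0, 0]],
    [[0.2, 0.6, 0], [0, 0, 0]],
    [[0.2, 0.6, 0], [0, 0, 0]],
    [[0.2, 0.6, 0], [0, 0, 0]],
    [[0.2, 0.6, 0], [0, 0, 0]],
    [[0.2, 0.6, 0], [0, 0, 0]],
    [[0, 0, 0], [0, 0, 0]],
    [[0, 0, 0], [0, 0, 0]],
    [[0, 0, 0], [0, 0, 0]]
  ]
}}

```text
time_s: 12.4
position: [0.4349, 0.3956, 0.2323]
tool_rot: [[-0.991, -0.134, 0.0], [-0.134, 0.991, -0.0], [-0.0, -0.0, -1.0]]
ft_force: [0.0, 0.2, 0.8]
grip_width: -0.0
gripper_force: 0.0
```

```bash
python3 - <<'E'
from h import *
im=shot('top','top3'); cv2.imwrite('pics/top3b.png',cv2.resize(im['frame'][145:285,190:390,::-1],None,fx=4,fy=4,interpolation=cv2.INTER_CUBIC))
E
```

```text
(no output)
```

View pics/top3b.png

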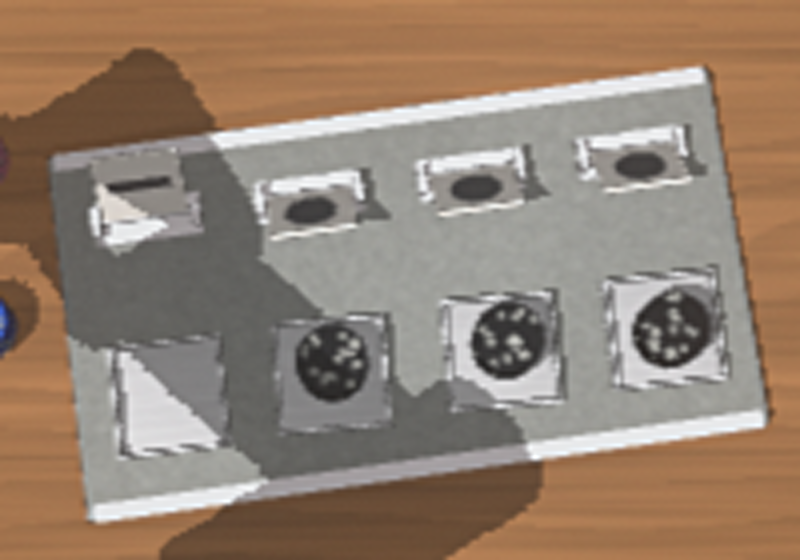

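The view shows discs up at (311,210), (475,187) and (638,165), all opposite trays with cores. The bar is up at (140,184), opposite the empty tray, and the trays and cores haven't moved.

```bash
python3 -c "
from rig import env
print(env.close_job())"
```

```text
the job is handed in; nothing more can be done
None
```

I pushed over the two wrong tags, so the three tags with cores now show the disc and the empty tray's tag shows the bar; the job was handed in at about 12.5 s of the 58 s limit, but no verdict came back.

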